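# Lock the bayonet filter cartridge into the dust extractor

## Robot

A 6-joint arm with a two-finger parallel gripper is mounted at the origin on the work surface. World frame = base frame: x ahead of the robot, y to its left, z up, the work surface at z = 0. Lengths are in m, angles in rad, forces in N, time in s.
With the tool pointing down it reaches from about 0.375 to 0.9 m from the base axis. Payload 3.1 kg.
Tool frame: the origin (TCP) lies at the very end of the fingers, on their centre line; the grasp point (between the pads) lies 19 mm behind it; z points along the fingers, y is the line along which they close (so a half turn about z gives the same grasp; the last joint's range is limited). The gripper opens to 85 mm and grips with 20 to 120 N. Pads are 22 mm wide; open, the fingers measure 114 mm over their backs; the gripper's body (76 mm by 85 mm) begins 54 mm behind the grasp point. The pads swing forward as they close: fully open they stand 13 mm farther back than shut.
Start: joints at [-1.452, 0.527, 1.433, -0, 1.181, -0.178], TCP at [0.183, -0.597, 0.231] pointing down, gripper open.
Joint ranges: [-3.08, 3.08], [-0.75, 2.2], [0.22, 2.44], [-1.43, 4.57], [0, 2.65], [-2.85, 2.85]. Speed limits (rad/s): [2.79, 2.79, 3.14, 3.14, 3.14, 3.14].

## Interface

Orientations are given as a rotation vector (axis times angle).
In Python, from rig import status, cams, bot gives the robot as it stands.
- The arm moves only by the tool servo_tool, never from a script. Its argument "motion" is text: rows parted by semicolons, each of 7 numbers parted by spaces: the turn, a rotation vector about the world's x, y, z in rad, then the shift along the world's x, y, z in mm, then the opening, from 0 (shut) to 1 (fully open). In form: rx ry rz dx dy dz gripper; .... A call has exactly 5 rows; each row is the pose to reach, as a shift and turn from the pose commanded when the call began; what a row does not reach only later rows make up. A row lasts 1/12 s, in which the tool goes at most 41.7 mm and 7.16 degrees, less where a joint would pass 70% of its speed; a pose out of reach is approached as far as the arm can. A call with a gripper value outside its range is refused whole. The fingers move at their own pace and stop on an object; the grip force is fixed at half the most. Time passes only in rows, so rows that repeat a pose let the fingers close, or fill a call up. It gives the time, the measured TCP pose, the force, the opening and the grip force at its end, in the units of the state.
- status.observe(): the state, without advancing time (a new reading comes with each control period).
- cams.grab_frame(name): name is "scene" or "top" or "wrist"; returns a dict with "color" (420x560x3 uint8, blue, green, red), "camera_matrix" (3x3 intrinsics, pixels), "R" (3x3) and "t" (3): a world point X has camera coordinates R X + t. Camera axes: x right, y down, z forward; pixel columns grow to the right and rows downward; lengths in m; the calibration is good to about 2 mm. A picture is of the moment at which its call begins. There is no depth.
- bot.close_job(): hands the job in; it is judged then, once.
The state is a dict: "clock": time; "qpos": joint angles; "joint_vel": joint speeds; "effort": joint torques, N m; "eef_pos": TCP position; "ee_rot": TCP orientation; "force": force on the tool from outside, world axes, zero at the start; "ft_torque": the same for the moment, N m; "gripper_width": finger opening in m; "grasp_force": force on a finger pad.
Only numpy, scipy, OpenCV 4.12 (cv2) and the standard library are available. Lean on these libraries where they do the work, as an engineer would, in place of code of your own. Each camera call takes 0.05 s, during which the arm holds its last target. There are 200 camera calls.

## Task

Take the filter cartridge that has two small lugs on its sides, set it upright in the round collar on top of the dust extractor and feel round gently until its lugs find the slots; push it in against the spring, turn it clockwise a little under a quarter turn, and let the spring lift it into its lock so that it stays in when you let go. Be gentle, never loading the collar with more than 35 N whether pressing or twisting, and leave the other things on the bench where they stand.

Things in the scene. Friction and masses are not known exactly. Their poses are not given: they have to be found in the camera images.
- cartridge: Bayonet filter cartridge, white plastic with a grey top, 74 mm tall, about 140 g, standing upright and loose on the bench. Origin: centre of its underside, z up. Trunk 40 mm in diameter up to 40 mm (the bottom 4 mm taper to 34 mm), a 45 mm cap from 40 to 46 mm, a grip bar on top. It fits the collar either way round (half turn).
- grip_bar (a point): Middle of the cartridge's grip bar, 60 mm above its underside. The bar is 40 mm long along x, 14 mm thick along y, and stands from 46 to 74 mm above the underside.
- lug_centre (a point): Point on the cartridge's axis 13.5 mm above its underside, level with the middle of its two lugs, which stick out along +x and -x to 28 mm from the axis (56 mm over both), are 9 mm wide along y and 7 mm tall (10 to 17 mm above the underside).
- plain_cartridge: A screw-type cartridge of the same size and colours, but with a plain round 52 mm flange in place of the two lugs; does not fit, leave it. Origin: centre of its underside.
- extractor: The dust extractor, a grey and aluminium box 170 mm (x) by 200 mm (y), 75 mm tall, fixed to the bench. Origin: centre of its underside, z up. The collar stands at the middle of its top.
- collar_mouth (a point): Centre of the mouth of the steel collar, 83 mm above the bench, level with the top of its lip; x, y as the extractor's, z up. Bore 43 mm in diameter, lip 8 mm thick. Lugs not over the slots rest on the lip, the cartridge's underside then 10 mm below here. The collar is on a rubber mount: it starts to sink at 3 N, then 1 mm per 2.5 N, at most 8 mm.
- collar_slots (a point): On the collar's axis, 4 mm below the mouth, axes as the extractor's. Two opposite slots 11.5 mm wide go through the lip. The collar was clocked by hand: the line through the slots is turned 0.15 to 1.25 rad anticlockwise (from above) from this x axis; these poses do not show how much. The lugs drop in when the cartridge's x is within about 0.045 rad of that line.
- spring_seat (a point): On the collar's axis, 14 mm below the mouth: where the spring plunger (34 mm disc) meets the cartridge's underside. It starts at 3 N and gains 0.5 N per mm, to a hard stop 31 mm below the mouth. The lugs are under the lip once the underside is 25 mm or more below the mouth (28 is good). Let go in the slots, the cartridge rises back to here.
- locked_seat (a point): On the collar's axis, 21 mm below the mouth: where the cartridge's underside sits when locked. Pushed in, it turns clockwise (from above) 80 degrees (1.4 rad) from the slots to an end stop, with 2 mm of play; anticlockwise is blocked. There notches 4 mm deep in the lip let the spring lift the lugs. Short of the notches it stays 25 mm below the mouth.
- reagent_bottle: Small amber bottle with a white cap, 28 mm diameter, 62 mm tall. Bystander. Origin: centre of its underside.
- bur_stand: Round white stand with little burs, 68 mm diameter, 65 mm tall. Bystander. Origin: centre of its underside.
- card_box: Small cardboard box 55 x 85 x 28 mm. Bystander. Origin: centre of its underside.
- beaker: Glass beaker, 66 mm diameter, 85 mm tall. Bystander. Origin: centre of its underside.
- pliers: Small pliers with blue handles lying flat, 110 mm long along x, 14 mm high. Bystander. Origin: under the pivot.
- probe: Small screwdriver lying flat, 140 mm long along x. Bystander. Origin: under its middle.
There are look-alikes about, which are no part of the job. Leave any purple or red look-alike of the cartridge alone.

How it is judged:
On the way, in this order (a step that is already met when the one before it is completed fails the run):
1. the cartridge with the lugs is lifted from the bench (height (world z) of cartridge above 0.03 m), for 0.1 s.
2. the cartridge is pushed into the collar against its spring, lugs below the lip (z of cartridge in the frame of collar_mouth below -0.0245 m and horizontal distance between cartridge and collar_mouth below 0.005 m), for 0.1 s.
At the end, for the whole second after the job is handed in: The cartridge stands locked in the collar, released and at rest: its underside 18.5 to 23.5 mm below the collar's mouth (21 mm when the lugs sit in their notches), within 5 mm of the collar's axis and within 0.08 rad of upright (z of cartridge in the frame of collar_mouth between -0.0235 and -0.0185 m and horizontal distance between cartridge and collar_mouth below 0.005 m and angle between cartridge's own z axis and vertical below 0.08 rad and linear speed of cartridge below 0.01 m/s and contact force between the fingers and cartridge below 0.1 N); the robot touches nothing.
It fails at once if the cartridge presses or wedges on the collar with more than 35 N (contact force between cartridge and extractor above 35 N).
It fails at once if the robot presses on the extractor itself with more than 35 N (contact force between any of the fingers, the arm and extractor above 35 N).
It fails at once if another thing on the bench is moved by more than 30 mm (distance of any of plain_cartridge, reagent_bottle, bur_stand, card_box, beaker, pliers, probe from where it was at the start of the episode above 0.03 m).
It also fails if it takes over 72 s, if anything falls off the work surface, if the arm or the gripper's body presses on something with over 40 N, if the wrist force passes 120 N, or if a joint passes its speed limit or range.

## Working session

There is one attempt and no reset: what is moved stays moved. The work goes in short steps, Python scripts to look and compute and a tool call to move; the robot and the scene stay as the last step left them, time stands still between calls to the robot, and variables do not carry over. Pictures are saved under pics/ and viewed, at most 10 in all, crops included, and the job is handed in when it is done.

Besides the shell and the picture viewer there is one more tool, called after "Emit:" as name(argument=value, ...) on one line, values as JSON. servo_tool: Moves the arm, as the interface text tells. Its arguments: {"type":"object","properties":{"motion":{"type":"string"}},"required":["motion"]}

```bash
mkdir -p pics; ls
cat > h.py <<'E'
import numpy as np, cv2, json
from rig import status, cams, bot
def snap(n,f):
    d=cams.grab_frame(n); cv2.imwrite(f'pics/{f}.png',d['color'])
    np.savez(f'pics/{f}.npz',K=d['camera_matrix'],R=d['R'],t=d['t']); return d
def ray(f,u,v,z):
    d=np.load(f'pics/{f}.npz'); K,R,t=d['K'],d['R'],d['t']
    c=-R.T@t; r=R.T@np.linalg.inv(K)@np.array([u,v,1.]); return c+r*(z-c[2])/r[2]
def proj(f,X):
    d=np.load(f'pics/{f}.npz'); p=d['K']@(d['R']@np.array(X)+d['t']); return p[:2]/p[2]
E
python3 -c "
from h import *
a=snap('top','top0');b=snap('scene','sc0')
print(status.observe())
for f in('top0','sc0'):
  d=np.load(f'pics/{f}.npz');print(d['K'],-d['R'].T@d['t'])
"
```

```text
pics
{'clock': 0.1, 'qpos': array([-1.45148040e+00,  5.28398777e-01,  1.43378929e+00, -6.42785684e-06,
        1.18138082e+00, -1.78490673e-01]), 'joint_vel': array([ 0.00018076,  0.00099594, -0.00497707,  0.00047629, -0.00028946,
        0.0004272 ]), 'effort': array([-6.41210354e-04, -4.43305099e+01, -1.78587234e+01, -1.55698694e-04,
        3.85237421e-03, -1.57405088e-05]), 'eef_pos': array([ 0.18334385, -0.59682676,  0.23041094]), 'ee_rot': array([-3.10487470e+00, -4.65777476e-01, -8.24485967e-05]), 'force': array([ 0.10241738, -0.36351236,  0.54434093]), 'ft_torque': array([ 0.00338442, -0.00836255, -0.01966331]), 'grasp_force': 0.0, 'gripper_width': 0.08489980748129737}
[[401.5539089    0.         274.10697797]
 [  0.         401.5539089  212.90953633]
 [  0.           0.           1.        ]] [0.44268969 0.01791162 1.14780077]
[[407.43478685   0.         282.44471144]
 [  0.         407.43478685 201.0438869 ]
 [  0.           0.           1.        ]] [1.23051415 0.2471359  0.88086935]
```

View pics/top0.png

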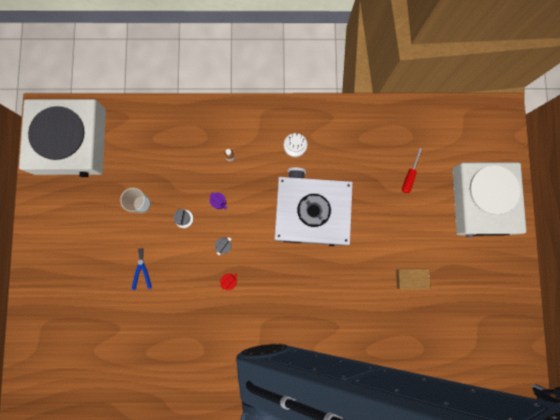

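View pics/sc0.png

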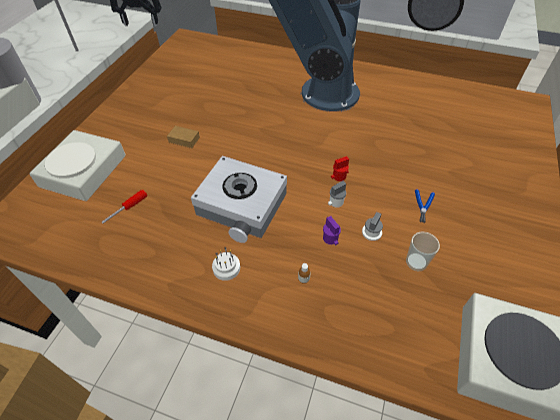

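Candidates: white/grey at top (183,218) and (223,245), which are scene (372,227) and (338,193); purple at top (218,200) and red at top (229,281) are look-alikes to leave alone. The extractor collar is at top (314,210). I'll check with one close crop.

```bash
python3 -c "
from h import *
t=cv2.imread('pics/top0.png');s=cv2.imread('pics/sc0.png')
c=lambda im,x,y,w,h,k:cv2.resize(im[y:y+h,x:x+w],None,fx=k,fy=k,interpolation=cv2.INTER_CUBIC)
a=np.hstack([c(t,165,200,80,60,5),c(s,320,170,80,60,5)])
b=np.hstack([c(t,274,172,80,80,3.75),c(s,200,160,80,80,3.75)])
b=cv2.copyMakeBorder(b,0,0,0,800-b.shape[1],cv2.BORDER_CONSTANT)
cv2.imwrite('pics/crop1.png',np.vstack([a,b]))
"
```

```text
(no output)
```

View pics/crop1.png

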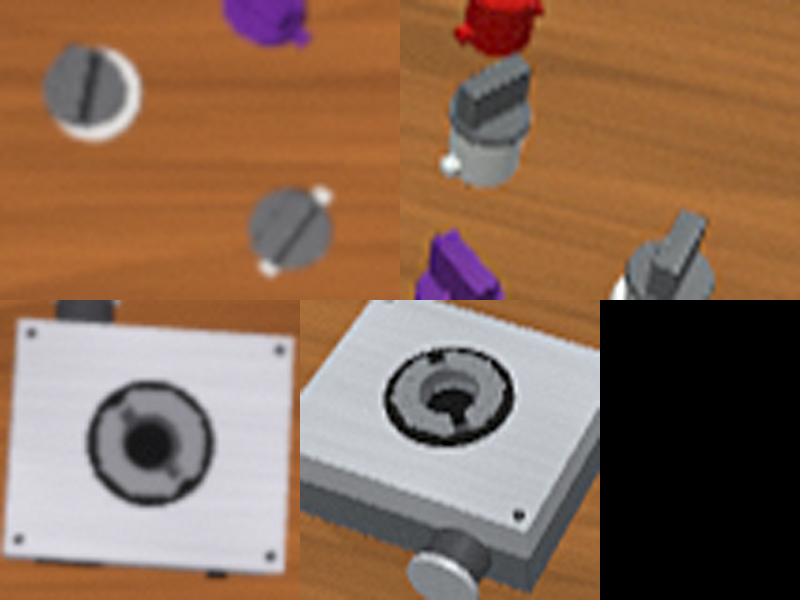

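```bash
python3 -c "
from h import *
P=lambda x0,y0,k,X,Y,z:ray('top0',x0+(X+.5)/k-.5,y0+(Y+.5)/k-.5,z)
l1=P(165,200,5,321,196,.0135);l2=P(165,200,5,268,268,.0135);print('lugs',l1,l2,(l1+l2)/2,np.arctan2(*(l1-l2)[1::-1]),np.linalg.norm(l1-l2))
print('cap',P(165,200,5,290,228,.046))
b1=P(165,200,5,322,195,.074);b2=P(165,200,5,277,260,.074);print('bar',(b1+b2)/2,np.arctan2(*(b1-b2)[1::-1]),np.linalg.norm(b1-b2))
s1=P(274,172,3.75,127,110,.083);s2=P(274,172,3.75,173,171,.083);print('slots',s1,s2,(s1+s2)/2,np.arctan2(*(s1-s2)[1::-1]),np.linalg.norm(s1-s2))
print('collar',P(274,172,3.75,151,142,.083))
c=[P(274,172,3.75,X,Y,.075) for X,Y in((31,33),(280,50),(270,256),(18,239))];print('screws',c,np.mean(c,0))
for a,b in((0,3),(1,2)): print(np.arctan2(*(c[a]-c[b])[1::-1]))
for a,b in((0,1),(3,2)): print(np.arctan2(*(c[a]-c[b])[1::-1]))
"
```

```text
lugs [0.51022136 0.12993459 0.0135    ] [0.46996916 0.15931452 0.0135    ] [0.49009526 0.14462455 0.0135    ] -0.6305101664129692 0.049833922057773705
cap [0.49088454 0.14350473 0.046     ]
bar [0.48993589 0.13523747 0.074     ] -0.6011669939801974 0.0417488450187179
slots [ 0.60658682 -0.08713153  0.083     ] [ 0.56249382 -0.11925227  0.083     ] [ 0.58454032 -0.1031919   0.083     ] 0.6295834381630285 0.05455212306451607
collar [ 0.58340567 -0.10392493  0.083     ]
screws [array([ 0.66456836, -0.01910215,  0.075     ]), array([ 0.6514604 , -0.19985001,  0.075     ]), array([ 0.5020506 , -0.18841821,  0.075     ]), array([ 0.51507399, -0.00860179,  0.075     ])] [ 0.58328834 -0.10399304  0.075     ]
-0.07012404828117075
-0.0763643171254398
1.4984023730880605
1.4984965102845846
```

Emit:
servo_tool(motion="0 0 -0.06 24 34 0 1; 0 0 -0.12 47 67 0 1; 0 0 -0.18 70 100 0 1; 0 0 -0.24 94 134 0 1; 0 0 -0.3 117 167 0 1")

```text
clock: 0.52
eef_pos: [0.301, -0.4284, 0.2309]
ee_rot: [-3.14, 0.009, 0.0]
force: [1.2, -0.4, -0.2]
gripper_width: 0.0856
grasp_force: 0.0
```

Emit:
servo_tool(motion="0 0 -0.06 24 34 0 1; 0 0 -0.12 48 68 0 1; 0 0 -0.18 72 102 0 1; 0 0 -0.24 96 136 0 1; 0 0 -0.3 120 170 0 1")

```text
clock: 0.93
eef_pos: [0.421, -0.2585, 0.2311]
ee_rot: [-3.105, 0.478, 0.001]
force: [1.0, -0.1, -0.8]
gripper_width: 0.0855
grasp_force: 0.0
```

Emit:
servo_tool(motion="0 0 -0.06 6 40 -5 1; 0 0 -0.12 12 80 -10 1; 0 0 -0.18 18 120 -15 1; 0 0 -0.24 24 160 -20 1; 0 0 -0.318 30 200 -25 1")

```text
clock: 1.35
eef_pos: [0.4501, -0.0585, 0.206]
ee_rot: [-2.99, 0.964, 0.001]
force: [0.6, -0.4, -0.8]
gripper_width: 0.0856
grasp_force: 0.0
```

Emit:
servo_tool(motion="0 0 0 10 40 -5 1; 0 0 0 20 80 -10 1; 0 0 0 30 120 -15 1; 0 0 0 40 160 -20 1; 0 0 0 40 200 -25 1")

```text
clock: 1.77
eef_pos: [0.4924, 0.1417, 0.1811]
ee_rot: [-2.991, 0.958, -0.004]
force: [1.4, 0.9, 0.1]
gripper_width: 0.0856
grasp_force: 0.0
```

Emit:
servo_tool(motion="0 0 0 0 4 0 1; 0 0 0 0 4 0 1; 0 0 0 0 4 0 1; 0 0 0 0 4 0 1; 0 0 0 0 4 0 1")

```text
clock: 2.18
eef_pos: [0.4905, 0.1419, 0.1815]
ee_rot: [2.99, -0.962, 0.0]
force: [-0.8, 0.7, 0.2]
gripper_width: 0.0857
grasp_force: 0.0
```

```bash
python3 -c "
from h import *
s=status.observe();print(s['eef_pos'],s['ee_rot'],s['qpos'],s['force'])
snap('wrist','w1');print([proj('w1',p) for p in([.4905,.144,.074],[.4905,.144,.0])])
R=cv2.Rodrigues(s['ee_rot'])[0];print(R,np.arctan2(R[1,0],R[0,0]))"
```

```text
[0.49054954 0.14194713 0.18146171] [ 2.99032852e+00 -9.62244977e-01  1.49112644e-04] [ 6.27252622e-02  4.46273914e-01  1.76863834e+00 -3.44331412e-04
  9.26686522e-01  2.25637224e+00] [-0.78182658  0.69323002  0.23761655]
[array([279.7555261 , 204.95900683]), array([280.35924489, 181.36456517])]
[[ 8.12339426e-01 -5.83184925e-01  1.11810755e-05]
 [-5.83184900e-01 -8.12339397e-01 -2.75179605e-04]
 [ 1.69563425e-04  2.17018608e-04 -9.99999962e-01]] -0.622643860483483
```

View pics/w1.png

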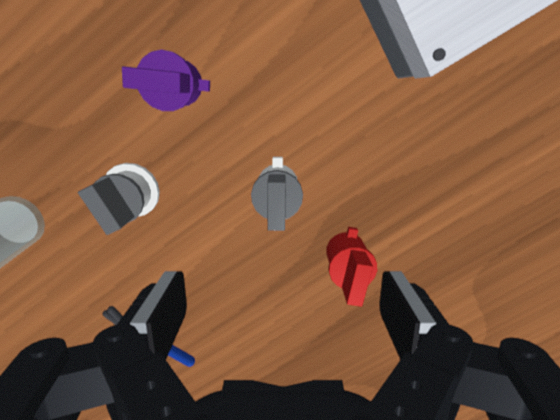

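The lugged cartridge is at (277,195) with a lug at (278,162) and its bar vertical. The red one at (350,260) is clear of the fingers' footprint. The target sits about 3 mm off, so I'll correct that and descend.

Emit:
servo_tool(motion="0 0 0 1 2 -30 1; 0 0 0 1.5 3 -60 1; 0 0 0 1.5 3 -90 1; 0 0 0 1.5 3 -115 1; 0 0 0 1.5 3 -130 1")

```text
clock: 2.65
eef_pos: [0.491, 0.1451, 0.0492]
ee_rot: [2.989, -0.962, -0.004]
force: [0.6, -0.4, -0.5]
gripper_width: 0.0855
grasp_force: 0.0
```

Emit:
servo_tool(motion="0 0 0 0 0 0 0.5; 0 0 0 0 0 0 0.2; 0 0 0 0 0 0 0; 0 0 0 0 0 0 0; 0 0 0 0 0 0 0")

```text
clock: 3.07
eef_pos: [0.4929, 0.1465, 0.0526]
ee_rot: [-2.991, 0.959, -0.004]
force: [-0.1, 0.2, -1.1]
gripper_width: 0.0256
grasp_force: 0.0
```

Emit:
servo_tool(motion="0 0 0 0 0 0 0; 0 0 0 0 0 0 0; 0 0 0 0 0 0 0; 0 0 0 0 0 0 0; 0 0 0 0 0 0 0")

```text
clock: 3.48
eef_pos: [0.4929, 0.1467, 0.0526]
ee_rot: [-2.991, 0.958, -0.004]
force: [-0.4, 0.4, 6.9]
gripper_width: 0.0127
grasp_force: 59.5
```

Emit:
servo_tool(motion="0 0 0 0 0 15 0; 0 0 0 0 0 45 0; 0 0 0 0 0 80 0; 0 0 0 0 0 110 0; 0 0 0 0 0 130 0")

```text
clock: 3.9
eef_pos: [0.4927, 0.1468, 0.1843]
ee_rot: [-2.991, 0.958, -0.006]
force: [0.4, -0.3, -1.3]
gripper_width: 0.0125
grasp_force: 58.7
```

Emit:
servo_tool(motion="0 0 0.1 8 -22 0 0; 0 0 0.22 16 -46 0 0; 0 0 0.34 26 -72 0 0; 0 0 0.46 36 -98 0 0; 0 0 0.58 46 -125 0 0")

```text
clock: 4.32
eef_pos: [0.5377, 0.0208, 0.1815]
ee_rot: [-3.141, 0.052, 0.0]
force: [0.9, 0.4, -0.3]
gripper_width: 0.013
grasp_force: 58.7
```

Emit:
servo_tool(motion="0 0 0.12 10 -28 0 0; 0 0 0.24 20 -55 0 0; 0 0 0.36 30 -82 0 0; 0 0 0.48 39 -108 0 0; 0 0 0.6 45 -125 0 0")

```text
clock: 4.73
eef_pos: [0.5836, -0.1061, 0.1814]
ee_rot: [3.016, 0.875, 0.001]
force: [0.5, -0.7, -0.6]
gripper_width: 0.0127
grasp_force: 58.7
```

Emit:
servo_tool(motion="0 0 0.07 0 0 0 0; 0 0 0.07 0 0 0 0; 0 0 0.07 0 0 0 0; 0 0 0.07 0 0 0 0; 0 0 0.07 0 0 0 0")

```text
clock: 5.15
eef_pos: [0.5824, -0.1025, 0.1813]
ee_rot: [-2.987, -0.973, 0.001]
force: [-0.6, 0.1, -1.6]
gripper_width: 0.0128
grasp_force: 58.7
```

```bash
python3 -c "
from h import *
s=status.observe();print(s['eef_pos'],s['ee_rot'],s['qpos'],s['force'],s['ft_torque'],s['gripper_width'])
R=cv2.Rodrigues(s['ee_rot'])[0];print(np.arctan2(R[1,0],R[0,0]))
c=lambda im,x,y,w,h,k:cv2.resize(im[y:y+h,x:x+w],None,fx=k,fy=k,interpolation=cv2.INTER_CUBIC)
p=np.array([.584,-.104,.11])
snap('wrist','w2')
o=[]
for n in('top','scene'):
  d=snap(n,n+'2');u,v=proj(n+'2',p).astype(int);print(n,u-50,v-37);o.append(c(d['color'],u-50,v-37,100,75,4))
w=cv2.imread('pics/w2.png');w=cv2.resize(w,(400,300));o=np.vstack([np.hstack(o),np.hstack([w,w*0])]);cv2.imwrite('pics/c2.png',o)
"
```

```text
[ 0.58243389 -0.10253654  0.18128889] [-2.98663354e+00 -9.72842579e-01  7.93275414e-04] [-3.63116620e-01  5.43452037e-01  1.56823065e+00  9.32943627e-05
  1.03062294e+00  5.77843767e-01] [-0.5694109   0.10376014 -1.57502198] [-0.02707517  0.0470519  -0.02880117] 0.012779506929417645
0.6297880345266788
top 265 170
scene 186 139
```

View pics/c2.png

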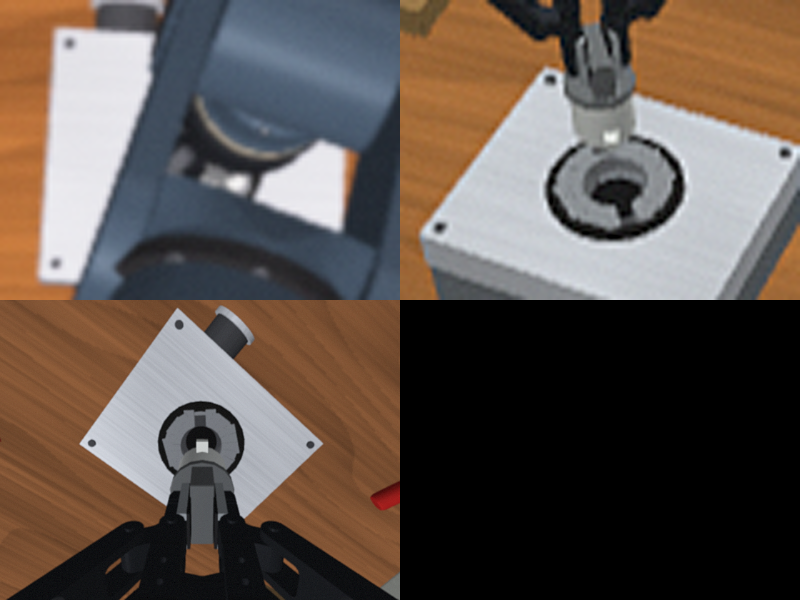

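The cartridge is held upright over the collar. In the wrist view its lug (202,446 in the mosaic) nearly lines up with the far slot (201,415). I'll enlarge this to refine.

```bash
python3 -c "
from h import *
w=cv2.imread('pics/w2.png')
cv2.imwrite('pics/c3.png',cv2.resize(w[130:280,205:365],None,fx=4,fy=4,interpolation=cv2.INTER_CUBIC))
print(205,130)
"
```

```text
205 130
```

View pics/c3.png

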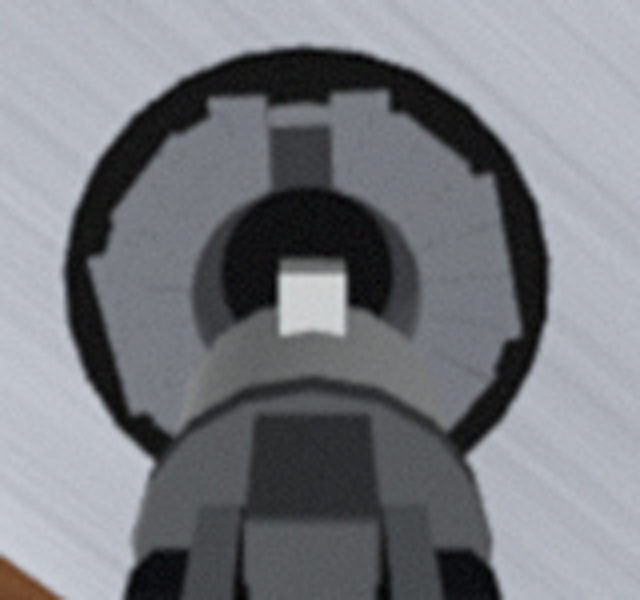

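```bash
python3 -c "
from h import *
from scipy.optimize import least_squares as L
P=lambda X,Y,z:ray('w2',205+(X+.5)/4-.5,130+(Y+.5)/4-.5,z)
pts=np.array([P(*q,.083)[:2] for q in((192,290),(420,290),(306,188),(228,215),(386,215),(200,250),(411,250))])
r=L(lambda p:np.hypot(*(pts-p[:2]).T)-.0215,[.584,-.104]);c=r.x;print('collar',c,r.fun)
for y in(130,180):
  s=P(301,y,.083)[:2]; print('slot',s,np.arctan2(*(s-c)[::-1]),np.hypot(*(s-c)))
s=P(300,103,.083)[:2];print(s,np.arctan2(*(s-c)[::-1]),np.hypot(*(s-c)))
ps=.63;t=np.array([.58243,-.10254,.18129]);X=np.array([np.cos(ps),np.sin(ps),0]);Y=np.array([-X[1],X[0],0])
f=lambda a,b,z:(proj('w2',t+a*X+b*Y+np.array([0,0,z-.0526]))-[205,130])*4
print('lug bottom/top corners',f(.028,.0045,.01),f(.028,-.0045,.01),f(.028,.0045,.017),f(.028,-.0045,.017))
print('bar',f(.02,.007,.074),f(.02,-.007,.074),'cap',f(0,.0225,.046),f(0,-.0225,.046),f(.0225,0,.046))
"
```

```text
collar [ 0.58318014 -0.10041431] [-2.17204805e-04 -2.45194904e-04 -3.00250196e-04  2.30425738e-05
  2.84455951e-04  2.08142657e-04  4.42305107e-05]
slot [ 0.60839048 -0.08096439] 0.6571232817590785 0.031841182043877946
slot [ 0.60098595 -0.08633376] 0.6690962099999147 0.022700417248693015
[ 0.61221221 -0.07797345] 0.6580392387196132 0.03669405364502925
lug bottom/top corners [279.225071   244.34555933] [342.90476113 244.37219992] [278.01961776 258.39606007] [343.98208094 258.42468482]
bar [239.16516094 500.52588642] [381.33295301 500.62580832] cap [127.32882159 544.3012081 ] [494.09632404 544.57685152] [310.67611337 373.38574691]
```

Emit:
servo_tool(motion="0 0 0.03 1 1.5 -10 0; 0 0 0.03 2.5 3.3 -20 0; 0 0 0.03 2.5 3.3 -30 0; 0 0 0.03 2.5 3.3 -38 0; 0 0 0.03 2.5 3.3 -43 0")

```text
clock: 5.72
eef_pos: [0.5846, -0.0998, 0.1366]
ee_rot: [-2.971, -1.017, 0.003]
force: [-1.3, 0.2, -1.9]
gripper_width: 0.0128
grasp_force: 58.8
```

Emit:
servo_tool(motion="0 0 0 0 0 -1 0; 0 0 0 0 0 -2 0; 0 0 0 0 0 -3 0; 0 0 0 0 0 -4 0; 0 0 0 0 0 -4 0")

```text
clock: 6.13
eef_pos: [0.5856, -0.1003, 0.1345]
ee_rot: [2.972, 1.017, 0.001]
force: [0.5, -0.3, -1.8]
gripper_width: 0.013
grasp_force: 58.8
```

```bash
python3 -c "
from h import *
s=status.observe();print(s['eef_pos'],s['ee_rot'],s['force'],s['ft_torque'])
a=snap('wrist','w3')['color'];b=snap('scene','s3')['color']
c=lambda im,x,y,w,h,k:cv2.resize(im[y:y+h,x:x+w],None,fx=k,fy=k,interpolation=cv2.INTER_CUBIC)
cv2.imwrite('pics/c4.png',np.hstack([c(a,215,150,133,150,3),c(b,190,135,100,112,4)[:448]]) if 0 else np.hstack([c(a,215,150,130,130,3),cv2.resize(b[140:240,190:290],(390,390),interpolation=cv2.INTER_CUBIC)]))
"
```

```text
[ 0.58556604 -0.10027562  0.13453359] [2.97193075e+00 1.01738687e+00 6.24432277e-04] [ 0.45833771 -0.27347911 -1.75383466] [-0.0034081  -0.02113236  0.03251495]
```

View pics/c4.png

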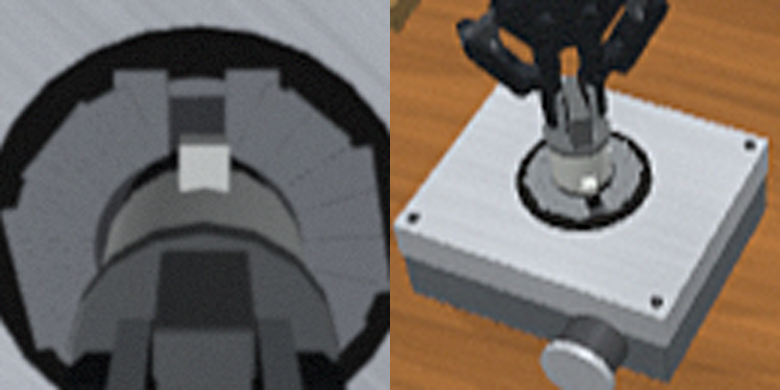

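Emit:
servo_tool(motion="0 0 0.02 -0.5 0.6 -1 0; 0 0 0.02 -0.5 0.6 -2.5 0; 0 0 0.02 -0.5 0.6 -4 0; 0 0 0.02 -0.5 0.6 -5.5 0; 0 0 0.02 -0.5 0.6 -6 0")

```text
clock: 6.65
eef_pos: [0.5847, -0.0995, 0.128]
ee_rot: [-2.962, -1.047, 0.001]
force: [0.5, 0.2, -1.1]
gripper_width: 0.0129
grasp_force: 58.8
```

Emit:
servo_tool(motion="0 0 0 0 0 -1 0; 0 0 0 0 0 -2 0; 0 0 0 0 0 -3 0; 0 0 0 0 0 -4 0; 0 0 0 0 0 -4 0")

```text
clock: 7.07
eef_pos: [0.5848, -0.0995, 0.1241]
ee_rot: [-2.962, -1.047, 0.001]
force: [-0.1, -0.3, -1.2]
gripper_width: 0.0128
grasp_force: 58.8
```

Emit:
servo_tool(motion="0 0 0 0 0 -1 0; 0 0 0 0 0 -2 0; 0 0 0 0 0 -3 0; 0 0 0 0 0 -3 0; 0 0 0 0 0 -3 0")

```text
clock: 7.48
eef_pos: [0.585, -0.0996, 0.1216]
ee_rot: [2.962, 1.047, 0.0]
force: [-0.3, 0.1, 2.0]
gripper_width: 0.013
grasp_force: 59.1
```

Emit:
servo_tool(motion="0 0 0 0 0 -1 0; 0 0 0 0 0 -2 0; 0 0 0 0 0 -3 0; 0 0 0 0 0 -3 0; 0 0 0 0 0 -3 0")

```text
clock: 7.9
eef_pos: [0.585, -0.0996, 0.1185]
ee_rot: [2.962, 1.047, 0.0]
force: [-0.9, 0.4, 3.5]
gripper_width: 0.0129
grasp_force: 59.3
```

The force rises 0.5 N per mm, which is the spring rate, so the lugs are in the slots. Next I push to about 28 mm depth.

Emit:
servo_tool(motion="0 0 0 0 0 -1.5 0; 0 0 0 0 0 -3 0; 0 0 0 0 0 -4.5 0; 0 0 0 0 0 -5 0; 0 0 0 0 0 -5 0")

```text
clock: 8.32
eef_pos: [0.585, -0.0996, 0.1134]
ee_rot: [2.962, 1.047, 0.0]
force: [-1.1, 0.1, 6.3]
gripper_width: 0.0128
grasp_force: 59.7
```

Emit:
servo_tool(motion="0 0 0 0 0 -1.5 0; 0 0 0 0 0 -3 0; 0 0 0 0 0 -4.5 0; 0 0 0 0 0 -5 0; 0 0 0 0 0 -5 0")

```text
clock: 8.73
eef_pos: [0.5851, -0.0996, 0.1088]
ee_rot: [2.962, 1.047, 0.0]
force: [-1.4, 1.5, 9.0]
gripper_width: 0.0133
grasp_force: 60.0
```

```bash
python3 -c "
from h import *
s=status.observe();print(s['eef_pos'],s['force'],s['ft_torque'],s['qpos'][5])"
```

```text
[ 0.5850575  -0.09962681  0.10880111] [-1.42362701  1.52245143  9.03947895] [0.13539744 0.35786635 0.01757633] 0.5341976009840161
```

Emit:
servo_tool(motion="0 0 -0.1 0.1 -0.2 0 0; 0 0 -0.2 0.2 -0.3 0 0; 0 0 -0.3 0.3 -0.5 0 0; 0 0 -0.4 0.4 -0.7 0 0; 0 0 -0.4 0.4 -0.7 0 0")

```text
clock: 9.15
eef_pos: [0.5864, -0.1007, 0.1092]
ee_rot: [3.11, 0.432, 0.004]
force: [-1.2, -0.1, 7.9]
gripper_width: 0.0128
grasp_force: 60.0
```

```bash
python3 -c "
from h import *
s=status.observe();print(s['eef_pos'],s['force'],s['ft_torque'],s['qpos'][5],s['qpos'][0])"
```

```text
[ 0.58638683 -0.10066981  0.10919424] [-1.17511794 -0.14240787  7.85025611] [ 0.02669731  0.19678823 -0.07378608] 0.9367633192726738 -0.35771122743911077
```

Low torque and it turns freely. Continuing.

Emit:
servo_tool(motion="0 0 -0.1 0 -0.2 0 0; 0 0 -0.2 0.1 -0.4 0 0; 0 0 -0.3 0.1 -0.6 0 0; 0 0 -0.4 0.1 -0.8 0 0; 0 0 -0.4 0.1 -0.8 0 0")

```text
clock: 9.57
eef_pos: [0.5866, -0.1014, 0.1093]
ee_rot: [3.135, -0.194, 0.005]
force: [-0.9, 0.8, 8.1]
gripper_width: 0.0129
grasp_force: 60.0
```

Emit:
servo_tool(motion="0 0 -0.1 -0.1 -0.2 0 0; 0 0 -0.2 -0.1 -0.4 0 0; 0 0 -0.3 -0.2 -0.6 0 0; 0 0 -0.4 -0.2 -0.8 0 0; 0 0 -0.4 -0.2 -0.8 0 0")

```text
clock: 9.98
eef_pos: [0.5864, -0.1022, 0.1093]
ee_rot: [3.034, -0.813, 0.005]
force: [-0.7, 0.5, 7.7]
gripper_width: 0.0128
grasp_force: 60.0
```

```bash
python3 -c "
from h import *
s=status.observe();print(s['eef_pos'],s['force'],s['ft_torque'],s['qpos'][5],s['qpos'][0])"
```

```text
[ 0.58639287 -0.10215975  0.10925294] [-0.72039805  0.53392091  7.71737283] [ 0.10601443  0.13561895 -0.04791272] 1.7341418411087448 -0.36021206694619373
```

Emit:
servo_tool(motion="0 0 -0.04 0 -0.1 0 0; 0 0 -0.08 -0.1 -0.2 0 0; 0 0 -0.12 -0.1 -0.3 0 0; 0 0 -0.15 -0.1 -0.3 0 0; 0 0 -0.15 -0.1 -0.3 0 0")

```text
clock: 10.4
eef_pos: [0.5861, -0.1022, 0.1092]
ee_rot: [-2.966, 1.035, -0.004]
force: [-0.9, 1.3, 7.8]
gripper_width: 0.0127
grasp_force: 60.0
```

```bash
python3 -c "
from h import *
s=status.observe();print(s['eef_pos'],s['force'],s['ft_torque'],s['qpos'][5],s['qpos'][0])"
```

```text
[ 0.58612177 -0.1021628   0.10918212] [-0.87894659  1.25122011  7.79061437] [0.20498906 0.10071387 0.00529436] 1.8810913730187875 -0.3605279603267858
```

Emit:
servo_tool(motion="0 0 -0.01 0 0 0 0; 0 0 -0.02 0 0 0 0; 0 0 -0.03 0 0 0 0; 0 0 -0.04 0 -0.1 0 0; 0 0 -0.04 0 -0.1 0 0")

```text
clock: 10.82
eef_pos: [0.5861, -0.1022, 0.1092]
ee_rot: [-2.945, 1.093, -0.004]
force: [-0.8, 1.6, 8.7]
gripper_width: 0.013
grasp_force: 60.0
```

```bash
python3 -c "
from h import *
s=status.observe();print(s['eef_pos'],s['force'],s['ft_torque'],s['qpos'][5],s['qpos'][0])"
```

```text
[ 0.58609905 -0.10221048  0.1091884 ] [-0.76687356  1.58765666  8.67497674] [0.22906307 0.14962012 0.08075135] 1.920173445288986 -0.3606368209126937
```

Emit:
servo_tool(motion="0 0 -0.01 0 0 0 0; 0 0 -0.02 0 0 0 0; 0 0 -0.03 0 0 0 0; 0 0 -0.03 0 0 0 0; 0 0 -0.03 0 0 0 0")

```text
clock: 11.23
eef_pos: [0.5861, -0.1022, 0.1092]
ee_rot: [-2.928, 1.136, -0.004]
force: [-1.2, 1.7, 8.3]
gripper_width: 0.013
grasp_force: 60.0
```

```bash
python3 -c "
from h import *
s=status.observe();print(s['eef_pos'],s['force'],s['ft_torque'],s['qpos'][5],s['qpos'][0])"
```

```text
[ 0.5861184  -0.10224331  0.10918522] [-1.21539874  1.74036925  8.32442276] [ 0.16583342  0.1913322  -0.00427802] 1.949924951790463 -0.36066116238160306
```

Emit:
servo_tool(motion="0 0 0.01 0 0 1 0; 0 0 0.01 0 0 2 0; 0 0 0.01 0 0 3 0; 0 0 0.01 0 0 3 0; 0 0 0.01 0 0 3 0")

```text
clock: 11.65
eef_pos: [0.586, -0.1022, 0.112]
ee_rot: [-2.934, 1.122, -0.003]
force: [-1.5, 0.4, 6.4]
gripper_width: 0.0127
grasp_force: 59.8
```

Emit:
servo_tool(motion="0 0 0 0 0 0.5 0; 0 0 0 0 0 1 0; 0 0 0 0 0 1.5 0; 0 0 0 0 0 1.5 0; 0 0 0 0 0 1.5 0")

```text
clock: 12.07
eef_pos: [0.586, -0.1022, 0.1133]
ee_rot: [-2.934, 1.122, -0.003]
force: [0.0, 0.8, 5.7]
gripper_width: 0.0127
grasp_force: 59.7
```

Emit:
servo_tool(motion="0 0 0 0 0 0.5 0; 0 0 0 0 0 1 0; 0 0 0 0 0 1.5 0; 0 0 0 0 0 1.5 0; 0 0 0 0 0 1.5 0")

```text
clock: 12.48
eef_pos: [0.5859, -0.1023, 0.1146]
ee_rot: [-2.934, 1.122, -0.003]
force: [2.4, 0.9, 4.8]
gripper_width: 0.013
grasp_force: 59.6
```

```bash
python3 -c "
from h import *
s=status.observe();print(s['eef_pos'],s['force'],s['ft_torque'],s['qpos'][5],s['qpos'][0])"
```

```text
[ 0.58592679 -0.10226102  0.11456562] [2.37556171 0.92281251 4.81590421] [ 0.37785344 -0.35355103 -0.03080533] 1.9400219110223675 -0.3608004912567128
```

Emit:
servo_tool(motion="0 0 0 0 0 0.5 0; 0 0 0 0 0 1 0; 0 0 0 0 0 1 0; 0 0 0 0 0 1 0; 0 0 0 0 0 1 0")

```text
clock: 12.9
eef_pos: [0.5858, -0.1023, 0.1148]
ee_rot: [-2.934, 1.122, -0.002]
force: [5.6, 1.8, -3.8]
gripper_width: 0.0126
grasp_force: 58.5
```

```bash
python3 -c "
from h import *
s=status.observe();print(s['eef_pos'],s['force'],s['ft_torque'],s['qpos'][5],s['qpos'][0])"
```

```text
[ 0.58582827 -0.10228519  0.11475317] [ 5.64008395  1.80169553 -3.79300071] [ 0.30551956 -0.97254023 -0.00616796] 1.940003645524133 -0.3608879683656257
```

The lift hit a hard stop at about 21 mm depth, so the lugs are seated in the notches. I'll relax the pull, open and retreat.

Emit:
servo_tool(motion="0 0 0 0 0 -0.7 0; 0 0 0 0 0 -0.7 0; 0 0 0 0 0 -0.7 0.2; 0 0 0 0 0 -0.7 0.4; 0 0 0 0 0 -0.7 0.6")

```text
clock: 13.32
eef_pos: [0.5833, -0.1022, 0.1141]
ee_rot: [2.934, -1.121, -0.006]
force: [-0.1, -0.2, 0.0]
gripper_width: 0.0402
grasp_force: 0.0
```

Emit:
servo_tool(motion="0 0 0 0 0 0 0.6; 0 0 0 0 0 0 0.6; 0 0 0 0 0 0 0.6; 0 0 0 0 0 5 0.6; 0 0 0 0 0 10 0.6")

```text
clock: 13.73
eef_pos: [0.5848, -0.1022, 0.1247]
ee_rot: [2.934, -1.122, -0.002]
force: [-1.4, 0.6, -0.3]
gripper_width: 0.0514
grasp_force: 0.0
```

Emit:
servo_tool(motion="0 0 0 0 0 20 0.6; 0 0 0 0 0 50 0.6; 0 0 0 0 0 80 0.6; 0 0 0 0 0 110 0.6; 0 0 0 0 0 120 0.6")

```text
clock: 14.15
eef_pos: [0.5876, -0.1031, 0.2501]
ee_rot: [2.935, -1.121, 0.015]
force: [0.4, 0.4, 0.5]
gripper_width: 0.0511
grasp_force: 0.0
```

Emit:
servo_tool(motion="0 0 0 -20 30 0 0.6; 0 0 0 -30 60 0 0.6; 0 0 0 -40 90 0 0.6; 0 0 0 -40 120 0 0.6; 0 0 0 -40 130 0 0.6")

```text
clock: 14.57
eef_pos: [0.5435, 0.0312, 0.2447]
ee_rot: [-2.935, 1.118, 0.003]
force: [-0.0, -1.3, -0.6]
gripper_width: 0.0511
grasp_force: 0.0
```

```bash
python3 -c "
from h import *
s=status.observe();print(s['eef_pos'],s['force'],s['clock'])
a=snap('top','t5')['color'];b=snap('scene','s5')['color']
c=lambda im,x,y,w,h,k:cv2.resize(im[y:y+h,x:x+w],None,fx=k,fy=k,interpolation=cv2.INTER_CUBIC)
cv2.imwrite('pics/c5.png',np.hstack([c(a,264,160,100,100,4),c(b,190,130,100,100,4)]))
"
```

```text
[0.54346179 0.03122799 0.24467466] [-0.04217741 -1.25152026 -0.61371861] 14.5667
```

View pics/c5.png

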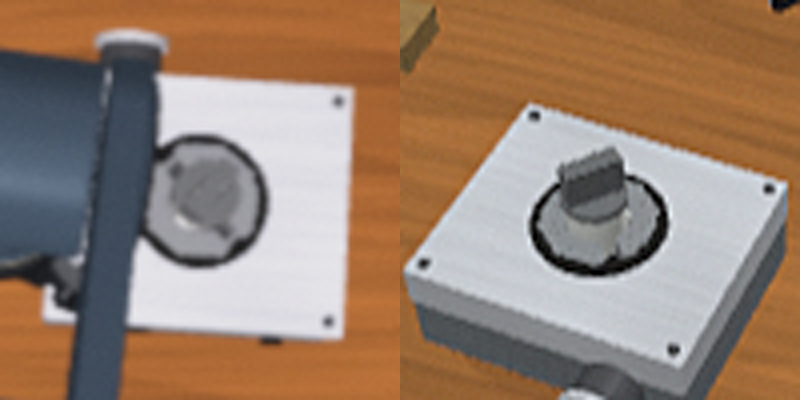

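```bash
python3 -c "
from h import *
for z in(.132,.136,.143):
  o=[]
  for k in(-.02,.02):
    a=-.74;X=np.array([np.cos(a),np.sin(a)])
    o.append((proj('s5',[.5835+k*X[0],-.101+k*X[1],z])-[190,130])*4+[400,0])
  print(z,o)
print((proj('s5',[.5835,-.101,.083])-[190,130])*4+[400,0])
"
```

```text
0.132 [array([617.60447789, 153.58156885]), array([560.33778153, 175.06784566])]
0.136 [array([617.15250804, 149.18934431]), array([559.70994804, 170.68772485])]
0.143 [array([616.35512638, 141.44042181]), array([558.60219521, 162.95941584])]
[595.49097301 215.96709447]
```

The bar top shows in the scene crop at about (617,150) to (560,172). That matches the locked height, and the cartridge stands upright and clear of the gripper.

```bash
python3 -c "
from h import *
print(bot.close_job())"
```

```text
the job is handed in; nothing more can be done
None
```

The lugged cartridge is in the extractor's collar, turned clockwise into its lock and released, and the job is handed in. Forces on the tool stayed below about 10 N throughout, no other thing was touched, and the verdict was not shown.

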